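# Clamp a steel cup in the quick-acting bench clamp

### The job

Set the single steel cup that stands by itself beside the small bench clamp upright on the clamp's base between the jaws and let go of it; then turn the clamp's T-handle clockwise, seen from above, until the handle has become clearly stiffer and the cup is held firm. Do not overtighten: the thin wall must not be crushed. Let go of the handle and leave the other things lying about where they are.

Things in the scene. Friction and masses are not known exactly. Their poses are not given: they have to be found in the camera images.
- cup: the steel cup to be clamped: open at the top, outside diameter 64 mm, 47 mm high, thin wall, about 60 g; origin at the centre of its underside, z up. It can be gripped round the outside near the rim.
- clamp: the small steel bench clamp, fixed to the worktop; origin on the worktop exactly under the nest centre. Its +x axis points from the nest toward the T-handle, y lies along the jaws, z up. Base plate 12 mm thick, 76 mm wide in y, from x = -62 to +134 mm. Vee stop and jaw end 40 mm, the screw housing under the handle 52 mm above the worktop. Beside the nest in +-y all is free above the base plate.
- nest (a point): the middle of the nest on top of the base plate, 12 mm above the worktop, axes as the clamp's: the cup's underside centre belongs here when it is set down. On clamping, the jaw pushes the cup 3 to 8 mm from here toward the vee stop (clamp -x).
- vee (a point): marks the steel vee stop (56 mm wide, 90 degree vee opening toward +x) at the -x end of the clamp; the point is fixed to the base, 50 mm from the nest centre, and does not show the stop's setting. The stop was set by hand for an earlier job: its faces stand 3 to 8 mm clear of a cup at the nest centre, by how much is not known.
- jaw: the moving jaw (36 mm wide steel block, black spring-backed pad); its origin lies on the worktop under the nest centre when the handle reads 0. It moves 4.5 mm toward clamp -x per radian of handle turn; at 0 the pad's face is 4 mm clear of a cup at the nest centre. The pad's spring yields 1 mm per 20 N. A firm grip on the cup is 35 to 75 N, best 50 N; above 75 N the cup is crushed.
- t_handle (a joint): turn of the T-handle, rad; 0 open, grows clockwise seen from above as the jaw closes (-0.2 to 5.0); stays where left. Turning it takes 0.40 N m while free; once the cup is trapped (anywhere from 1.2 to 3.1 rad) about 0.4 N m and 90 N of grip more per rad: 0.22 N m above free at 50 N, 0.33 at 75 N. When the hand stops, drag masks part of this: compare with a free-running reading taken the same way.
- t_bar (a point): the middle of the T-handle's cross bar, on the turning axis, 100 mm from the nest centre along clamp +x, 89 mm above the worktop. Round bar 12 mm thick, 88 mm long plus 17 mm ball ends, lying along this point's y axis (parallel to the clamp's y at handle reading 0). A 14 mm shaft goes down from it, with a 20 mm collar up to 68 mm above the worktop.
- tape_roll: bystander: roll of masking tape lying flat, 67 mm across, 24 mm high; origin at the centre of its underside
- v_block: bystander: ground steel V block, 62x57x35 mm; origin at the centre of its underside
- chip_brush: bystander: flat brush with a wooden handle, lying flat, 136x155x12 mm as laid; origin at the centre of its underside
Things that resemble listed ones, but are neither listed nor needed, are in the scene too. What is shaped like the cup but yellow is not meant.

How it is judged (in metres and radians):
On the way, in this order (a step that is already met when the one before it is completed fails the run):
1. the cup stands upright in the nest between the open jaws, let go (horizontal distance between cup and nest below 0.012 m and z of cup in the frame of nest below 0.003 m and angle between cup's own z axis and vertical below 0.1 rad and contact force between the fingers and cup below 0.1 N and contact force between jaw and cup below 10 N), for 0.2 s.
2. the T-handle has been turned until the jaw grips the cup with at least 35 N (contact force between jaw and cup above 35 N), for 0.2 s.
At the end, for the whole second after the job is handed in: The cup stands upright (within 0.1 rad) on the base plate (within 4 mm of height), within 14 mm of the nest centre, at rest, gripped by the jaw with 35 to 75 N; cup and handle released (contact force between jaw and cup between 35 and 75 N and horizontal distance between cup and nest below 0.014 m and z of cup in the frame of nest below 0.004 m and angle between cup's own z axis and vertical below 0.1 rad and linear speed of cup below 0.02 m/s); the robot touches nothing.
It fails at once if the cup is crushed: the jaw presses on it with more than 75 N (contact force between jaw and cup above 75 N).
It fails at once if a bystander (tape roll, V block or brush) is moved by more than 20 mm (distance of any of tape_roll, v_block, chip_brush from where it was at the start of the episode above 0.02 m).
It also fails if it takes over 72 s, if anything falls off the work surface, if the arm or the gripper's body presses on something with over 40 N, if the wrist force passes 120 N, or if a joint passes its speed limit or range.

### The arm

A 6-joint arm with a two-finger parallel gripper is mounted at the origin on a cart in front of the work surface, level with it; the furniture and walls round the work are solid. World frame = base frame: x ahead of the robot, y to its left, z up, the work surface at z = 0. Lengths are in mm, angles in rad, forces in N, time in s.
With the tool pointing down it reaches from about 300 to 750 mm from the base axis. Payload 8.5 kg.
Tool frame: the origin (TCP) lies between the finger pads; the fingertips stand 8 mm ahead of it and the grasp point (between the pads) lies 11 mm behind it; z points along the fingers, y is the direction in which the jaws open and shut (so a half turn about z gives the same grasp; the last joint's range is limited). The gripper opens to 88 mm and grips with 3 to 60 N. Pads are 18 mm wide; open, the fingers measure 123 mm over their backs; the gripper's body (75 mm by 187 mm) begins 45 mm behind the grasp point.
Start: joints at [1.098, 0.381, 1.297, -0, 1.464, -0.215], TCP at [140.217, 531.808, 246.748] pointing down, gripper open.
Joint ranges: [-3.11, 3.11], [-0.89, 2.33], [0.22, 2.48], [-1.42, 4.56], [0.17, 2.85], [-2.88, 2.88]. Speed limits (rad/s): [2.39, 2.39, 3.14, 3.14, 3.14, 3.14].

### API

Orientations are given as a unit quaternion [x, y, z, w].
In Python, from bench import env, imaging gives the robot as it stands.
- The arm moves only by the tool jog_arm, never from a script. Its argument "plan" is text: rows parted by semicolons, each of 5 numbers parted by spaces: the shift along the tool's x, y, z in m, then the turn about the tool's z in degrees, then the finger opening in m, from 0 to 0.0881. A call has 1 to 12 rows; each row is the pose to reach, as a shift and turn from the pose commanded when the call began, along the tool's axes at that moment; what a row does not reach only later rows make up. A row lasts 1/12 s, in which the tool goes at most 41.7 mm and 7.16 degrees, less where a joint would pass 70% of its speed; a pose out of reach is approached as far as the arm can. A call with a gripper value outside its range is refused whole. The fingers move at their own pace and stop on an object; the grip force is fixed at half the most. Time passes only in rows, so rows that repeat a pose let the fingers close. It gives the time, the measured TCP pose, the force and the opening at its end, in the units of the state.
- env.get_obs(): the state, without advancing time (a new reading comes with each control period).
- imaging.get_image(name): name is "side" or "top"; returns (picture, depth): 400x640x3 uint8, red, green, blue; 400x640 float32, mm along the optical axis (not along the pixel's ray), 0 where there is no reading.
- imaging.get_calibration(name): a dict with "intrinsics" (3x3 intrinsics, pixels), "R" (3x3) and "t" (3): a world point X has camera coordinates R X + t. Camera axes: x right, y down, z forward; pixel columns grow to the right and rows downward; lengths in mm; the calibration is good to about 2 mm. A picture is of the moment at which its call begins. get_calibration takes no time and is no camera call.
- env.hand_in(): hands the job in, once; it reports no verdict.
The state is a dict: "time": time; "joints": joint angles; "qd": joint speeds; "joint_torque": joint torques, N m; "tcp_pos": TCP position; "tcp_rot": TCP orientation; "force": force on the tool from outside, world axes, zero at the start; "wrist_torque": the same for the moment, N m; "grip_width": finger opening in mm.
Only numpy, scipy, OpenCV 4.12 (cv2) and the standard library are available. Lean on these libraries where they do the work, as an engineer would, in place of code of your own. Each camera call takes 0.05 s, during which the arm holds its last target.

## Working session

There is one attempt and no reset: what is moved stays moved. The work goes in short steps, Python scripts to look and compute and a tool call to move; the robot and the scene stay as the last step left them, time stands still between calls to the robot, and variables do not carry over. Pictures are saved under pics/ and viewed, and the job is handed in when it is done.

Besides the shell and the picture viewer there is one more tool, called as name(argument=value, ...) on one line, values as JSON. jog_arm: Moves the arm, as the interface text tells. Its arguments: {"type":"object","properties":{"plan":{"type":"string"}},"required":["plan"]}

```bash
mkdir -p pics; ls; python3 - <<'E'
from bench import env, imaging
import cv2, numpy as np
print(env.get_obs())
for n in("side","top"):
    im,d=imaging.get_image(n); cv2.imwrite(f"pics/{n}0.png",im[:,:,::-1]); np.savez(f"pics/{n}0.npz",im=im,d=d)
    print(n,imaging.get_calibration(n))
E
```

```text
pics
{'time': 0.0, 'joints': array([ 1.09766176e+00,  3.81188832e-01,  1.29823594e+00, -1.03002829e-05,
        1.46358142e+00, -2.15290925e-01]), 'qd': array([ 0.00107622, -0.00076385,  0.00143053, -0.00019492, -0.00078326,
       -0.00036561]), 'joint_torque': array([-4.20494707e-04, -4.37923515e+01, -2.24557990e+01,  7.13032857e-02,
        3.51930445e-02, -8.22416951e-05]), 'tcp_pos': array([140.12686063, 531.58207392, 246.1499773 ]), 'tcp_rot': array([ 1.28564405e-01,  9.91700910e-01, -6.67037497e-04, -2.33682945e-04]), 'force': array([-0.60077901,  0.40983803, -0.9951472 ]), 'wrist_torque': array([-0.01353988, -0.03130019, -0.02006172]), 'grip_width': 88.1451981367456}
side {'intrinsics': array([[478.95809647,   0.        , 322.49180578],
       [  0.        , 478.95809647, 192.23697943],
       [  0.        ,   0.        ,   1.        ]]), 'R': array([[-0.99959531, -0.02546162, -0.01268516],
       [-0.00115483,  0.48188361, -0.87623447],
       [ 0.02842312, -0.87586523, -0.481718  ]]), 't': array([ 543.39644298,  -98.20148219, 1276.77182908])}
top {'intrinsics': array([[442.62916988,   0.        , 317.16357186],
       [  0.        , 442.62916988, 196.64730418],
       [  0.        ,   0.        ,   1.        ]]), 'R': array([[ 0.0099929 , -0.9994518 ,  0.03156315],
       [-0.99575882, -0.01283304, -0.09110263],
       [ 0.09145774, -0.0305189 , -0.99534119]]), 't': array([ 296.29819676,  542.20601294, 1099.70520756])}
```

View pics/side0.png

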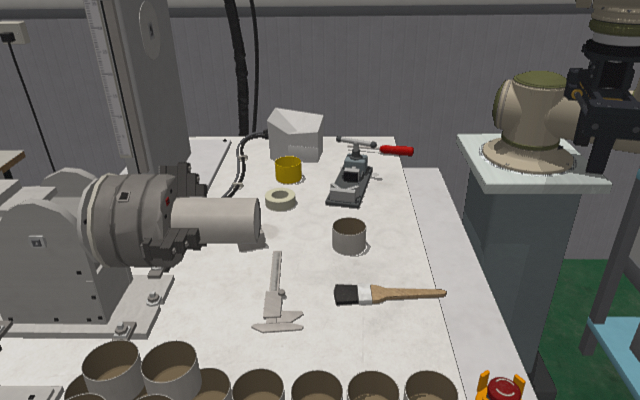

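View pics/top0.png

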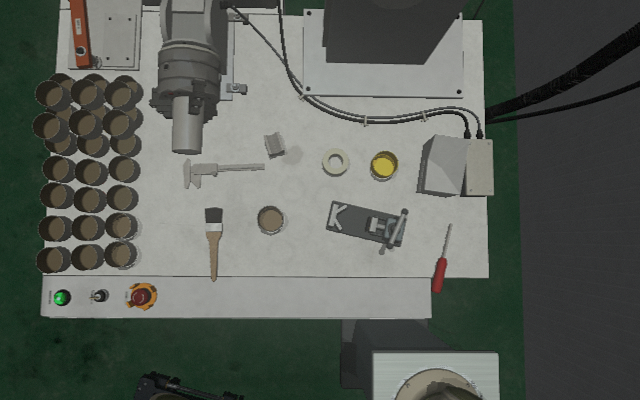

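Candidate cups in the top view are the lone steel cup at (271,219), the yellow one at (384,165) and the stacked ones on the left (about x<140). The lone steel one fits, because it stands by itself beside the clamp at (365,225). I'll confirm that in an enlarged crop.

```bash
python3 - <<'E'
import cv2, numpy as np
t=cv2.imread("pics/top0.png"); c=t[150:290,240:440]; cv2.imwrite("pics/c1.png",cv2.resize(c,None,fx=4,fy=4,interpolation=cv2.INTER_CUBIC))
s=cv2.imread("pics/side0.png"); c=s[120:270,250:430]; cv2.imwrite("pics/c2.png",cv2.resize(c,None,fx=4,fy=4,interpolation=cv2.INTER_CUBIC))
E
```

```text
(no output)
```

View pics/c1.png

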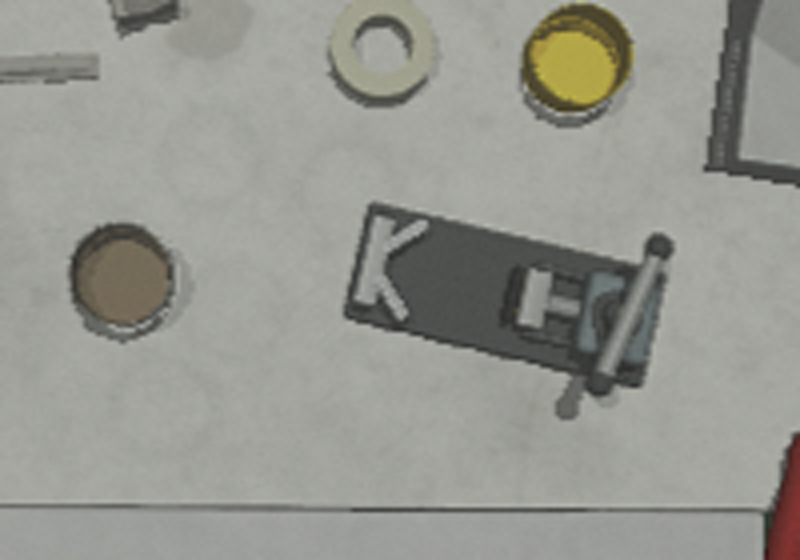

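View pics/c2.png

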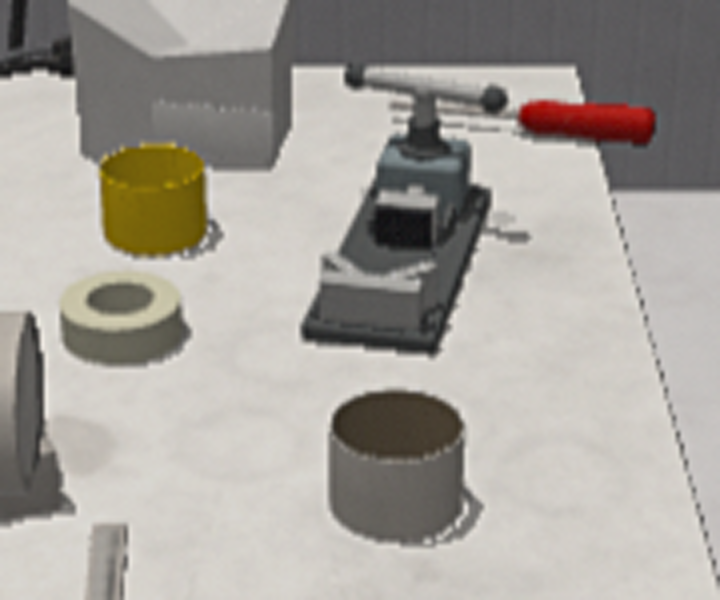

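The crop confirms it: a lone, open steel cup at top (271,219), clamp base plate corners at top (333,201), (327,229.5), (401,247), (407,216), and T-bar balls at (404.5,211) and (390,246). Now I'll measure.

```bash
cat > h.py <<'E'
import cv2, numpy as np
from bench import env, imaging
C={n:imaging.get_calibration(n) for n in("side","top")}
def cast(n,uv,z):
    c=C[n]; R,t,K=c["R"],c["t"],c["intrinsics"]
    uv=np.atleast_2d(np.asarray(uv,float)); r=(np.linalg.inv(K)@np.c_[uv,np.ones(len(uv))].T).T@R
    o=-R.T@t; s=(z-o[2])/r[:,2]; return o+r*s[:,None]
def cloud(n,d):
    c=C[n]; v,u=np.indices(d.shape); p=np.stack([u,v,np.ones_like(u)],-1).astype(float)@np.linalg.inv(c["intrinsics"]).T*d[...,None]
    return (p-c["t"])@c["R"]
def proj(n,X):
    c=C[n]; p=(c["R"]@np.atleast_2d(X).T).T+c["t"]; q=p@c["intrinsics"].T; return q[:,:2]/q[:,2:]
E
python3 - <<'E'
from h import *
np.set_printoptions(precision=1,suppress=True)
f=np.load("pics/top0.npz");im,d=f["im"],f["d"];P=cloud("top",d)
fs=np.load("pics/side0.npz");Ps=cloud("side",fs["d"])
# base plate: dark grey
for nm,PP,I in(("top",P,im),("side",Ps,fs["im"])):
    m=(PP[...,2]>7)&(PP[...,2]<17)&(I.max(-1)<110)&(abs(PP[...,0]-460)<160)&(PP[...,1]>-300)&(PP[...,1]<100)
    n,l,st,ce=cv2.connectedComponentsWithStats(m.astype(np.uint8))
    k=1+st[1:,4].argmax(); q=PP[l==k]; r=cv2.minAreaRect(q[:,:2].astype(np.float32)); print(nm,st[k],r,q[:,2].mean()); print(cv2.boxPoints(r))
print("plate corners",cast("top",[(333,201),(327,229.5),(401,247),(407,216)],12))
print("balls top",cast("top",[(404.5,211),(390,246)],89))
sb=np.array([(355,75),(493,97)])/4+[250,120]
print("balls side",cast("side",sb,89))
# cup rim
for nm,PP in(("top",P),("side",Ps)):
    m=(PP[...,2]>40)&(PP[...,2]<52); 
    m&=(abs(PP[...,0]-430)<100)&(PP[...,1]>20)&(PP[...,1]<230)
    q=PP[m]; print(nm,len(q)); 
    if len(q)>5: print(cv2.minEnclosingCircle(q[:,:2].astype(np.float32)))
# cup top contour : rim ellipse
print("cup c top z47",cast("top",(240+122/4.,150+273/4.),47))
E
```

```text
top [397 241   5   6  20] ((422.7568664550781, 93.5800552368164), (12.740217208862305, 11.474783897399902), 0.09500811994075775) 13.390201881270013
[[416.4  99.3]
 [416.4  87.8]
 [429.1  87.9]
 [429.1  99.3]]
side [380 150  34   6  95] ((346.5482177734375, 3.5330257415771484), (16.181377410888672, 87.7909164428711), 78.87004852294922) 11.691712430343864
[[301.9   4.1]
 [388.1 -12.9]
 [391.2   3. ]
 [305.   19.9]]
plate corners [[528.9 261.7  12. ]
 [456.3 276.5  12. ]
 [414.   88.2  12. ]
 [492.8  72.2  12. ]]
balls top [[500.8  96.2  89. ]
 [417.6 131.3  89. ]]
balls side [[500.5  97.3  89. ]
 [419.3 131.6  89. ]]
top 260
((465.9903259277344, 131.3621368408203), 48.00400924682617)
side 176
((459.21173095703125, 132.50927734375), 43.72356414794922)
cup c top z47 [[481.7 417.1  47. ]]
```

```bash
python3 - <<'E'
from h import *
np.set_printoptions(precision=1,suppress=True)
f=np.load("pics/top0.npz");fs=np.load("pics/side0.npz")
for nm,f in(("top",f),("side",fs)):
    I=f["im"];PP=cloud(nm,f["d"]);x,y,z=np.moveaxis(PP,-1,0)
    m=(z>6)&(z<18)&(I.max(-1)<110)&(x>380)&(x<560)&(y>50)&(y<300)
    n,l,st,ce=cv2.connectedComponentsWithStats(m.astype(np.uint8))
    k=1+st[1:,4].argmax(); q=PP[l==k]; zz=q[:,2].mean()
    v,u=np.nonzero(l==k); g=cast(nm,np.c_[u,v],12)
    r=cv2.minAreaRect(g[:,:2].astype(np.float32)); print(nm,st[k],zz); print(cv2.boxPoints(r))
    m=(z>42)&(z<52)&(abs(x-482)<50)&(abs(y-417)<50)
    q=PP[m]; print("rim",len(q),q[:,2].mean(),cv2.minEnclosingCircle(q[:,:2].astype(np.float32)))
    v,u=np.nonzero(m);g=cast(nm,np.c_[u,v],47);print(cv2.minEnclosingCircle(g[:,:2].astype(np.float32)))
    # vee/jaw tops at 40
    m=(z>34)&(z<45)&(x>380)&(x<560)&(y>120)&(y<300)
    q=PP[m]
    for a,b in((120,215),(215,300)):
        v,u=np.nonzero(m&(y>a)&(y<b));
        if len(v): r=cv2.minAreaRect(cast(nm,np.c_[u,v],40)[:,:2].astype(np.float32)); print("top40",a,r);print(cv2.boxPoints(r))
E
```

```text
top [ 326  201   74   43 1214] 11.942806002310084
[[419.4 108.7]
 [492.8  92.1]
 [531.7 264.1]
 [458.3 280.7]]
rim 44 46.32996675290147 ((482.4643249511719, 418.7300109863281), 31.893047332763672)
((482.427490234375, 418.6079406738281), 31.89185905456543)
top40 120 ((463.1307373046875, 151.86346435546875), (57.527870178222656, 46.58871078491211), 81.93082427978516)
[[436.  126.7]
 [482.2 120.1]
 [490.2 177.1]
 [444.1 183.6]]
top40 215 ((489.6221008300781, 252.83267211914062), (34.40278244018555, 61.807861328125), 79.45874786376953)
[[456.1 241.6]
 [516.9 230.3]
 [523.2 264.1]
 [462.4 275.4]]
side [325 165  48  43 633] 11.852626992928714
[[414.2  91.9]
 [487.6  75.5]
 [533.  277.5]
 [459.5 294. ]]
rim 162 44.7459350243193 ((483.7605895996094, 420.8014831542969), 33.719749450683594)
((483.6068115234375, 424.4665832519531), 35.14704895019531)
top40 120 ((462.5914611816406, 152.31881713867188), (76.5086669921875, 51.025360107421875), 89.20604705810547)
[[436.6 114.4]
 [487.6 113.7]
 [488.6 190.2]
 [437.6 190.9]]
top40 215 ((491.54052734375, 262.3762512207031), (41.862491607666016, 65.14745330810547), 75.61874389648438)
[[454.8 250.2]
 [517.9 234. ]
 [528.3 274.6]
 [465.2 290.7]]
```

```bash
cat >> h.py <<'E'
from scipy.spatial.transform import Rotation as Ro
def go(x,y,z,yaw,o=None):
    o=o or env.get_obs(); R=Ro.from_quat(o["tcp_rot"]).as_matrix(); p=o["tcp_pos"]
    cy=np.degrees(np.arctan2(R[1,1],R[0,1])); d=R.T@(np.array([x,y,z])-p)/1000
    print("t %.2f pos %s yaw %.2f q6 %.2f F %s M %s w %.1f"%(o["time"],p.round(1),cy,o["joints"][5],o["force"].round(2),o["wrist_torque"].round(3),o["grip_width"]))
    print("shift",d.round(4),"turn",round((cy-yaw+180)%360-180,2))
E
python3 -c "
from h import *
go(482.4,418.6,120,-12.4)"
```

```text
t 0.10 pos [140.1 531.6 246.2] yaw 75.23 q6 -0.22 F [-0.19  0.13  0.44] M [-0.015 -0.01  -0.008] w 87.9
shift [-0.3598 -0.0219  0.1262] turn 87.63
```

jog_arm(plan="-0.36 -0.022 0.06 60 0.088; -0.36 -0.022 0.06 60 0.088; -0.36 -0.022 0.06 60 0.088; -0.36 -0.022 0.06 60 0.088; -0.36 -0.022 0.06 60 0.088; -0.36 -0.022 0.06 87.6 0.088; -0.36 -0.022 0.06 87.6 0.088; -0.36 -0.022 0.06 87.6 0.088; -0.36 -0.022 0.06 87.6 0.088; -0.36 -0.022 0.126 87.6 0.088; -0.36 -0.022 0.126 87.6 0.088; -0.36 -0.022 0.126 87.6 0.088")

```text
time: 1.1
tcp_pos: [481.1, 416.9, 114.4]
tcp_rot: [0.772, 0.635, -0.005, -0.001]
force: [-0.6, 0.6, -0.1]
grip_width: 88.1
```

jog_arm(plan="0 0 0 5 0.088; 0 0 0 5 0.088; 0 0 0 5 0.088")

```text
time: 1.35
tcp_pos: [482.7, 418.7, 120.6]
tcp_rot: [0.796, 0.605, -0.0, -0.0]
force: [-0.8, -0.4, -0.1]
grip_width: 87.9
```

```bash
python3 -c "
from h import *
go(482.4,418.6,27,-12.4)"
```

```text
t 1.35 pos [482.7 418.7 120.6] yaw -15.55 q6 0.80 F [-0.81 -0.4  -0.11] M [-0.043  0.016 -0.032] w 87.9
shift [-0.0002 -0.0002  0.0936] turn -3.15
```

jog_arm(plan="0 0 0.04 -3.1 0.088; 0 0 0.055 -3.1 0.088; 0 0 0.055 -3.1 0.088")

```text
time: 1.6
tcp_pos: [481.1, 417.9, 62.4]
tcp_rot: [0.78, 0.626, -0.003, -0.0]
force: [-0.4, 0.1, -0.6]
grip_width: 87.5
```

```bash
python3 -c "
from h import *
go(482.4,418.6,27,-12.4)
s,_=imaging.get_image('side');t,_=imaging.get_image('top')
a=cv2.resize(s[150:300,270:430,::-1],None,fx=2.5,fy=2.5);b=cv2.resize(t[150:300,190:350,::-1],None,fx=2.5,fy=2.5)
cv2.imwrite('pics/g1.png',np.hstack([a,b]))
"
```

```text
t 1.60 pos [481.1 417.9  62.4] yaw -12.46 q6 0.75 F [-0.41  0.14 -0.56] M [-0.107  0.073  0.049] w 87.5
shift [0.0012 0.0012 0.0354] turn -0.06
```

View pics/g1.png

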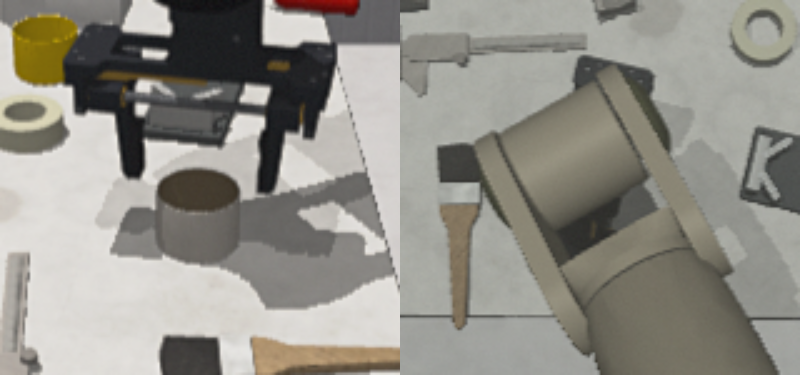

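The fingers (crop 132,175 and 268,190) straddle the cup, which is centred at about 198. I'll go down and close.

jog_arm(plan="0 0 0.02 0 0.088; 0 0 0.035 0 0.088; 0 0 0.035 0 0.088; 0 0 0.035 0 0.088; 0 0 0.035 0 0.055; 0 0 0.035 0 0.055; 0 0 0.035 0 0.055; 0 0 0.035 0 0.055; 0 0 0.035 0 0.055; 0 0 0.035 0 0.055; 0 0 0.035 0 0.055; 0 0 0.035 0 0.055")

```text
time: 2.7
tcp_pos: [483.0, 418.9, 31.6]
tcp_rot: [0.78, 0.625, 0.001, 0.0]
force: [-1.3, -0.9, 5.5]
grip_width: 63.2
```

```bash
python3 -c "
from h import *
go(482.4,418.6,127,-12.4)
s,_=imaging.get_image('side')
cv2.imwrite('pics/g2.png',cv2.resize(s[150:300,270:430,::-1],None,fx=4,fy=4))
"
```

```text
t 2.70 pos [483.  418.9  31.6] yaw -12.61 q6 0.75 F [-1.29 -0.9   5.48] M [-0.116  0.253 -0.012] w 63.2
shift [-0.0004 -0.0004 -0.0954] turn -0.21
```

View pics/g2.png

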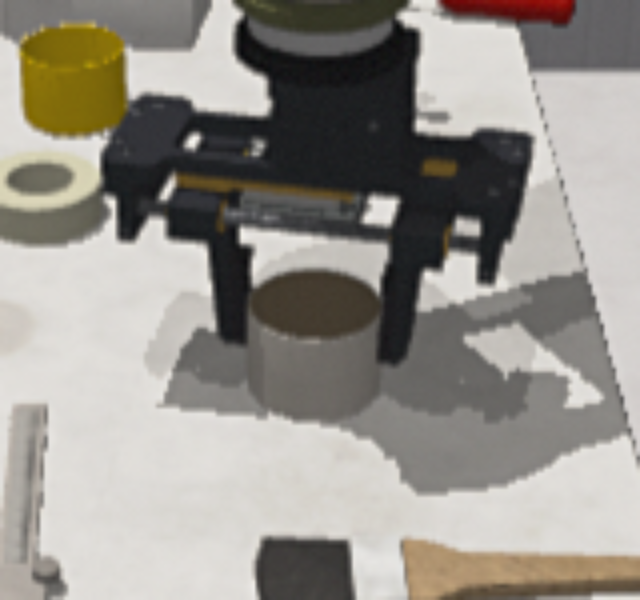

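Gripped at width 63.2, TCP z 31.6 with the cup on the table, so the nest set-down is TCP z ≈ 43.6.

jog_arm(plan="0 0 -0.02 0 0.055; 0 0 -0.045 0 0.055; 0 0 -0.07 0 0.055; 0 0 -0.07 0 0.055; 0 0 -0.07 0 0.055")

```text
time: 3.17
tcp_pos: [483.0, 419.0, 101.7]
tcp_rot: [0.78, 0.625, 0.001, 0.0]
force: [-1.0, 0.1, -1.7]
grip_width: 63.3
```

```bash
python3 -c "
from h import *
go(480.9,211.8,101,-12.4)
"
```

```text
t 3.17 pos [483.  419.  101.7] yaw -12.61 q6 0.75 F [-0.97  0.15 -1.73] M [-0.115  0.06  -0.01 ] w 63.3
shift [-0.2026  0.0432  0.0004] turn -0.21
```

jog_arm(plan="-0.03 0.006 0 0 0.055; -0.06 0.012 0 0 0.055; -0.09 0.019 0 0 0.055; -0.12 0.026 0 0 0.055; -0.15 0.032 0 0 0.055; -0.18 0.039 0 0 0.055; -0.2026 0.0432 0 0 0.055; -0.2026 0.0432 0 0 0.055; -0.2026 0.0432 0 0 0.055; -0.2026 0.0432 0.02 0 0.055; -0.2026 0.0432 0.02 0 0.055; -0.2026 0.0432 0.02 0 0.055")

```text
time: 4.17
tcp_pos: [479.9, 212.4, 79.8]
tcp_rot: [0.78, 0.626, -0.001, -0.001]
force: [0.8, -0.3, -0.2]
grip_width: 63.0
```

```bash
python3 -c "
from h import *
go(480.9,211.8,60,-12.4)
s,d=imaging.get_image('side');t,_=imaging.get_image('top')
np.savez('pics/g3.npz',im=s,d=d)
a=cv2.resize(s[130:230,290:410,::-1],None,fx=5,fy=5)
cv2.imwrite('pics/g3.png',a)
cv2.imwrite('pics/g3t.png',cv2.resize(t[160:280,300:440,::-1],None,fx=4,fy=4))
"
```

```text
t 4.17 pos [479.9 212.4  79.8] yaw -12.55 q6 0.41 F [ 0.78 -0.32 -0.16] M [-0.069  0.039 -0.033] w 63.0
shift [-0.0004  0.0012  0.0198] turn -0.15
```

View pics/g3.png

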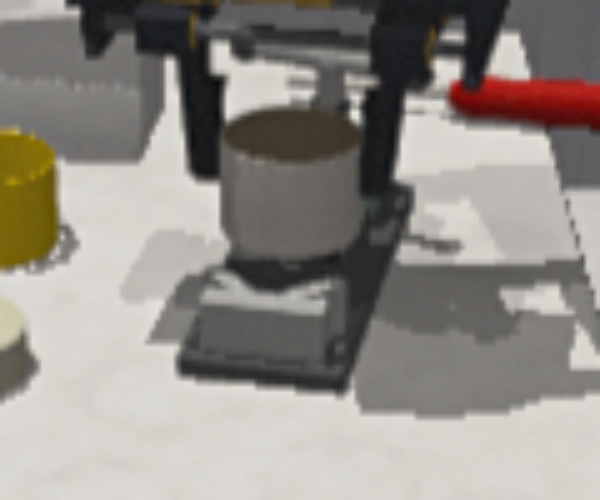

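View pics/g3t.png

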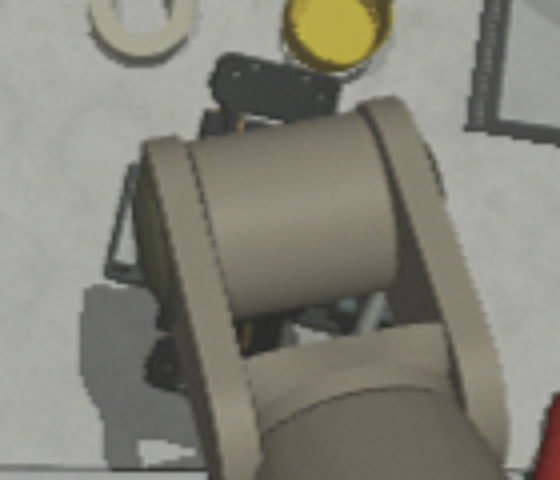

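```bash
python3 -c "
from h import *
f=np.load('pics/g3.npz');I=f['im'];P=cloud('side',f['d'])
m=(P[...,2]>88)&(P[...,2]<99)&(abs(P[...,0]-481)<29)&(abs(P[...,1]-212)<50)
q=P[m];print(len(q),q.min(0),q.max(0))
print(cast('side',[(334,156.8),(362.4,156.8),(348.2,156.5)],95))
# wall at mid height: front-of-cup y & lateral
for zc in (60,70,80):
  m=(abs(P[...,2]-zc)<4)&(abs(P[...,0]-481)<45)&(abs(P[...,1]-212)<50);q=P[m]
  if len(q)>5:
    A=np.c_[2*q[:,:2],np.ones(len(q))];s=np.linalg.lstsq(A,(q[:,:2]**2).sum(1),rcond=None)[0];print(zc,len(q),s[:2],np.sqrt(s[2]+s[:2]@s[:2]))
"
```

```text
158 [452.43887622 180.15278359  88.04575797] [509.35312844 249.44154521  96.54570947]
[[511.5191011  215.4964505   95.        ]
 [448.9851927  215.63860606  95.        ]
 [480.18980941 213.97993748  95.        ]]
60 93 [481.01996273 215.60675504] 30.254829392339715
70 151 [481.131914   213.88105065] 31.796681153957728
80 211 [480.4913164  214.60128583] 33.05746840602449
```

```bash
python3 -c "
from h import *
a=cast('side',[(326.2,202),(359.2,206.2)],12);print(a,a.mean(0))
s=cv2.imread('pics/side0.png')[155:215,315:380];cv2.imwrite('pics/c3.png',cv2.resize(s,None,fx=9,fy=9,interpolation=cv2.INTER_CUBIC))
s=cv2.imread('pics/top0.png')[190:260,320:415];cv2.imwrite('pics/c4.png',cv2.resize(s,None,fx=8,fy=8,interpolation=cv2.INTER_CUBIC))
"
```

```text
[[528.43491706 271.22345396  12.        ]
 [457.06669619 289.06357102  12.        ]] [492.75080663 280.14351249  12.        ]
```

View pics/c3.png

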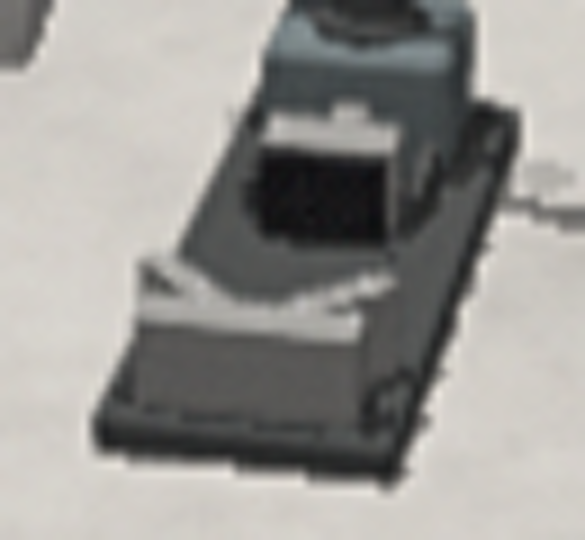

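View pics/c4.png

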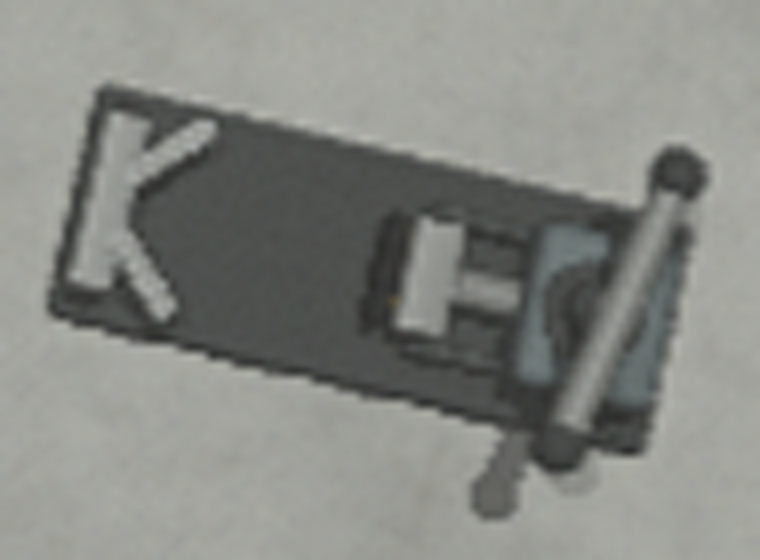

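jog_arm(plan="-0.0005 0.0013 0 0 0.055; -0.0005 0.0013 0.015 0 0.055; -0.0005 0.0013 0.03 0 0.055; -0.0005 0.0013 0.033 0 0.055; -0.0005 0.0013 0.033 0 0.055; -0.0005 0.0013 0.033 0 0.055")

```text
time: 4.77
tcp_pos: [482.1, 211.0, 48.4]
tcp_rot: [0.78, 0.625, 0.0, 0.0]
force: [0.1, 1.0, -0.5]
grip_width: 63.2
```

```bash
python3 -c "
from h import *
go(481.4,211.6,44,-12.4)
s,d=imaging.get_image('side')
a=cv2.resize(s[140:215,310:390,::-1],None,fx=8,fy=8,interpolation=cv2.INTER_CUBIC)
cv2.imwrite('pics/g4.png',a[:600,:800])
"
```

```text
t 4.77 pos [482.1 211.   48.4] yaw -12.61 q6 0.41 F [ 0.1   0.98 -0.46] M [-0.07   0.082 -0.008] w 63.2
shift [ 0.0004 -0.0009  0.0044] turn -0.21
```

View pics/g4.png

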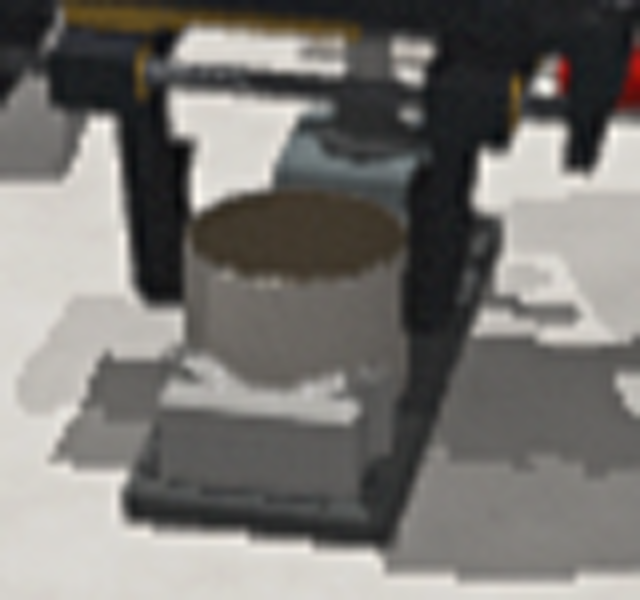

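The cup is between jaw and vee, centred, with no side contact force. I'll lower the last few mm.

jog_arm(plan="0.0004 -0.0009 0.002 0 0.055; 0.0004 -0.0009 0.003 0 0.055; 0.0004 -0.0009 0.004 0 0.055; 0.0004 -0.0009 0.0048 0 0.055; 0.0004 -0.0009 0.0048 0 0.055; 0.0004 -0.0009 0.0048 0 0.055")

```text
time: 5.32
tcp_pos: [481.0, 211.5, 43.5]
tcp_rot: [0.78, 0.625, 0.0, 0.0]
force: [-1.9, -0.8, 4.6]
grip_width: 63.0
```

jog_arm(plan="0 0 0 0 0.088; 0 0 0 0 0.088; 0 0 0 0 0.088; 0 0 0 0 0.088; 0 0 0 0 0.088; 0 0 0 0 0.088; 0 0 0 0 0.088")

```text
time: 5.9
tcp_pos: [481.0, 211.4, 42.9]
tcp_rot: [0.781, 0.625, -0.0, -0.0]
force: [0.1, -0.6, 0.3]
grip_width: 88.2
```

jog_arm(plan="0 0 -0.02 0 0.088; 0 0 -0.05 0 0.088; 0 0 -0.08 0 0.088; 0 0 -0.11 0 0.088; 0 0 -0.11 0 0.088; 0 0 -0.11 0 0.088")

```text
time: 6.4
tcp_pos: [481.4, 211.5, 154.1]
tcp_rot: [0.78, 0.625, 0.001, 0.001]
force: [0.4, -0.4, -0.2]
grip_width: 88.1
```

```bash
python3 -c "
from h import *
go(459.4,114.1,150,67.1)
s,d=imaging.get_image('side');t,_=imaging.get_image('top')
np.savez('pics/g5.npz',im=s,d=d,t=t)
a=cv2.resize(s[120:215,310:400,::-1],None,fx=6,fy=6,interpolation=cv2.INTER_CUBIC)
cv2.imwrite('pics/g5.png',a)
"
```

```text
t 6.40 pos [481.4 211.5 154.1] yaw -12.61 q6 0.41 F [ 0.45 -0.4  -0.22] M [-0.062  0.022  0.035] w 88.1
shift [-0.0999 -0.0002  0.0039] turn -79.71
```

View pics/g5.png

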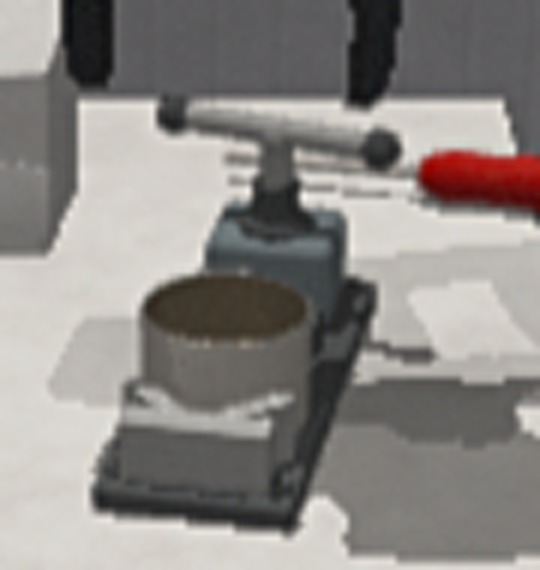

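The cup stands upright in the nest, released, with a gap to the vee. Next is the handle.

```bash
python3 -c "
from h import *
go(441,121.9,140,67.1)"
```

```text
t 6.50 pos [480.5 211.3 152. ] yaw -12.62 q6 0.41 F [-0.38 -0.45 -0.7 ] M [-0.047  0.084 -0.03 ] w 87.9
shift [-0.0959 -0.019   0.0121] turn -79.72
```

jog_arm(plan="-0.03 -0.006 0 -79.7 0.088; -0.06 -0.012 0 -79.7 0.088; -0.0955 -0.019 0 -79.7 0.088; -0.0955 -0.019 0 -79.7 0.088; -0.0955 -0.019 0 -79.7 0.088; -0.0955 -0.019 0 -79.7 0.06; -0.0955 -0.019 0 -79.7 0.06; -0.0955 -0.019 0 -79.7 0.06; -0.0955 -0.019 0 -79.7 0.06; -0.0955 -0.019 0 -79.7 0.06; -0.0955 -0.019 0 -79.7 0.06; -0.0955 -0.019 0.02 -79.7 0.06")

```text
time: 7.5
tcp_pos: [442.5, 122.4, 133.7]
tcp_rot: [0.195, 0.981, 0.0, 0.001]
force: [1.2, 0.9, 0.6]
grip_width: 60.2
```

jog_arm(plan="0 0 0 0 0.05; 0 0 0.01 0 0.05; 0 0 0.01 0 0.05")

```text
time: 7.75
tcp_pos: [440.6, 122.3, 121.3]
tcp_rot: [0.199, 0.98, -0.0, -0.002]
force: [-0.0, -0.4, 0.3]
grip_width: 49.6
```

```bash
python3 -c "
from h import *
go(441,121.9,80,67.1)
s,d=imaging.get_image('side');t,_=imaging.get_image('top')
a=cv2.resize(s[100:200,300:420,::-1],None,fx=6,fy=6,interpolation=cv2.INTER_CUBIC)
cv2.imwrite('pics/g6.png',a)
"
```

```text
t 7.75 pos [440.6 122.3 121.3] yaw 67.00 q6 -1.16 F [-0.01 -0.38  0.34] M [-0.001  0.037  0.015] w 49.6
shift [-0.0007 -0.0001  0.0413] turn -0.1
```

View pics/g6.png

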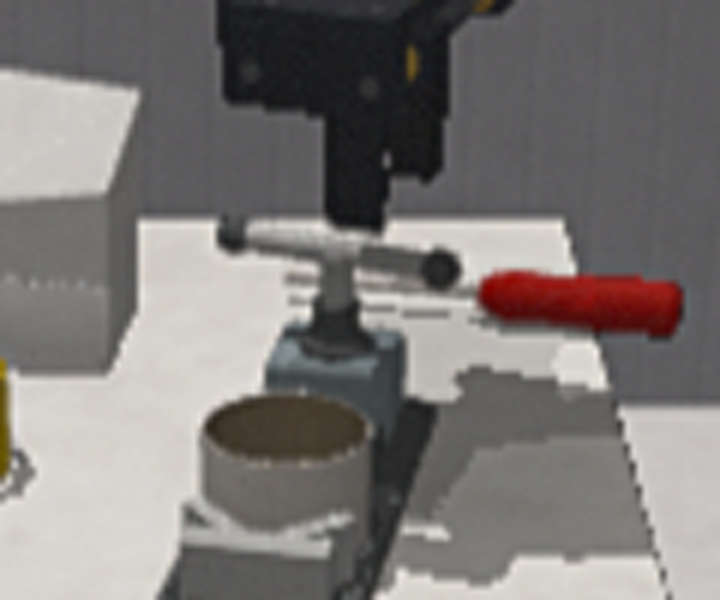

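jog_arm(plan="0 0 0.02 0 0.05; 0 0 0.035 0 0.05; 0 0 0.041 0 0.05; 0 0 0.041 0 0.05; 0 0 0.041 0 0.05; 0 0 0.041 0 0.004; 0 0 0.041 0 0.004; 0 0 0.041 0 0.004; 0 0 0.041 0 0.004; 0 0 0.041 0 0.004; 0 0 0.041 0 0.004; 0 0 0.041 0 0.004")

```text
time: 8.85
tcp_pos: [441.9, 123.0, 82.1]
tcp_rot: [0.199, 0.98, 0.001, 0.0]
force: [1.6, 5.9, -0.5]
grip_width: 10.8
```

```bash
python3 -c "
from h import *
go(441,121.9,80,67.1)
print(env.get_obs()['joints'])
s,d=imaging.get_image('side');t,_=imaging.get_image('top')
a=cv2.resize(s[100:200,300:420,::-1],None,fx=6,fy=6,interpolation=cv2.INTER_CUBIC)
cv2.imwrite('pics/g7.png',a)
"
```

```text
t 8.85 pos [441.9 123.   82.1] yaw 67.05 q6 -1.16 F [ 1.55  5.88 -0.51] M [ 0.841 -0.174 -0.156] w 10.8
shift [ 0.0004 -0.0014  0.0021] turn -0.05
[ 0.01160045  0.43252766  1.78485924  0.00181035  0.92309419 -1.15969227]
```

View pics/g7.png

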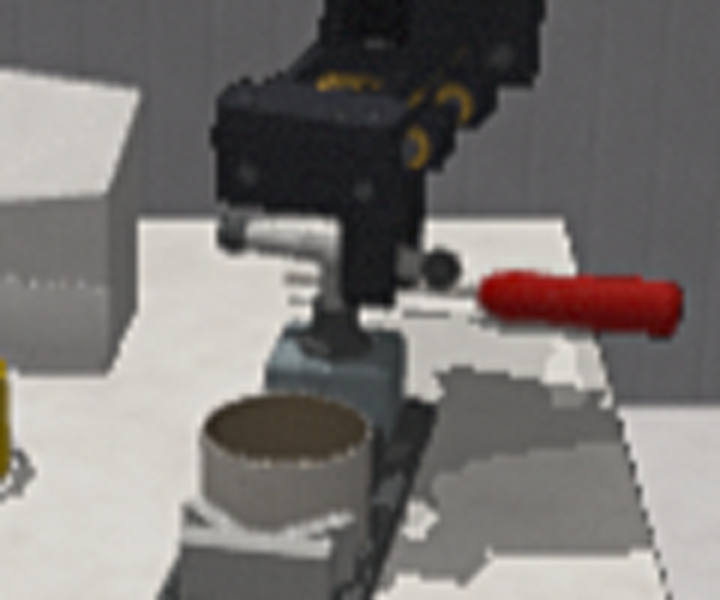

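The bar is gripped just off the shaft. I'll do an arc about the axis at tool (-20, +1) mm: first 20° clockwise, which gives a free-running reading.

```bash
cat >> h.py <<'E'
AX=np.array([459.4,114.1])
def tq():
    o=env.get_obs(); p=o["tcp_pos"][:2]-AX; p=p/1000; F=o["force"]; R=Ro.from_quat(o["tcp_rot"]).as_matrix()
    T=o["wrist_torque"][2]+p[0]*F[1]-p[1]*F[0]
    yaw=np.degrees(np.arctan2(R[1,1],R[0,1]))
    rad=np.degrees(np.arctan2(p[1],p[0]))
    Ft=R.T@F
    print("t %.2f yaw %.1f turned %.1f deg  r %.1f ang %.1f T %.3f Ftool %s Mz %.3f w %.2f q6 %.2f"%(o["time"],yaw,(67.05-yaw)%360,1000*np.hypot(*p),rad,T,Ft.round(1),o["wrist_torque"][2],o["grip_width"],o["joints"][5]))
E
python3 -c "
from h import *
tq()
for a in (5,10,15,20,27,34,40): print(a,20*np.cos(np.radians(a))-20,20*np.sin(np.radians(a))+1)"
```

```text
t 8.95 yaw 67.1 turned 360.0 deg  r 19.6 ang 153.0 T -0.172 Ftool [0.9 5.  0.4] Mz -0.075 w 11.10 q6 -1.16
5 -0.07610603816508998 2.743114854953163
10 -0.3038449397558409 4.472963553338607
15 -0.6814834742186342 6.176380902050415
20 -1.2061475842818297 7.840402866513374
27 -2.1798695162326425 10.079809994790935
34 -3.4192485488991693 12.183858069414939
40 -4.67911113762044 13.855752193730785
```

jog_arm(plan="-0.0001 0.0027 0 5 0.004; -0.0003 0.0045 0 10 0.004; -0.0007 0.0062 0 15 0.004; -0.0012 0.0078 0 20 0.004")

```text
time: 9.28
tcp_pos: [445.1, 128.1, 82.0]
tcp_rot: [0.367, 0.93, -0.001, -0.0]
force: [-3.8, -9.3, 4.9]
grip_width: 10.9
```

```bash
python3 -c "
from h import *
tq()"
```

```text
t 9.28 yaw 46.9 turned 20.1 deg  r 20.0 ang 135.5 T 0.480 Ftool [-3.6 -9.4 -4.8] Mz 0.294 w 10.90 q6 -0.79
```

jog_arm(plan="-0.0001 0.0017 0 5 0.004; -0.0003 0.0035 0 10 0.004; -0.0007 0.0052 0 15 0.004; -0.0012 0.0068 0 20 0.004; -0.0019 0.0085 0 25 0.004; -0.0027 0.01 0 30 0.004")

```text
time: 9.78
tcp_pos: [453.3, 133.4, 82.0]
tcp_rot: [0.595, 0.803, -0.002, -0.0]
force: [-6.5, -10.4, 5.6]
grip_width: 10.8
```

```bash
python3 -c "
from h import *
tq()
s,d=imaging.get_image('side');t,_=imaging.get_image('top')
tq()
a=cv2.resize(s[100:200,300:420,::-1],None,fx=6,fy=6,interpolation=cv2.INTER_CUBIC)
cv2.imwrite('pics/g8.png',a)
"
```

```text
t 9.78 yaw 16.9 turned 50.1 deg  r 20.3 ang 107.5 T 0.360 Ftool [-8.1 -9.3 -5.5] Mz 0.171 w 10.76 q6 -0.26
t 9.88 yaw 17.0 turned 50.1 deg  r 20.2 ang 106.4 T 0.250 Ftool [-7.3 -8.1 -5.7] Mz 0.087 w 11.14 q6 -0.26
```

View pics/g8.png

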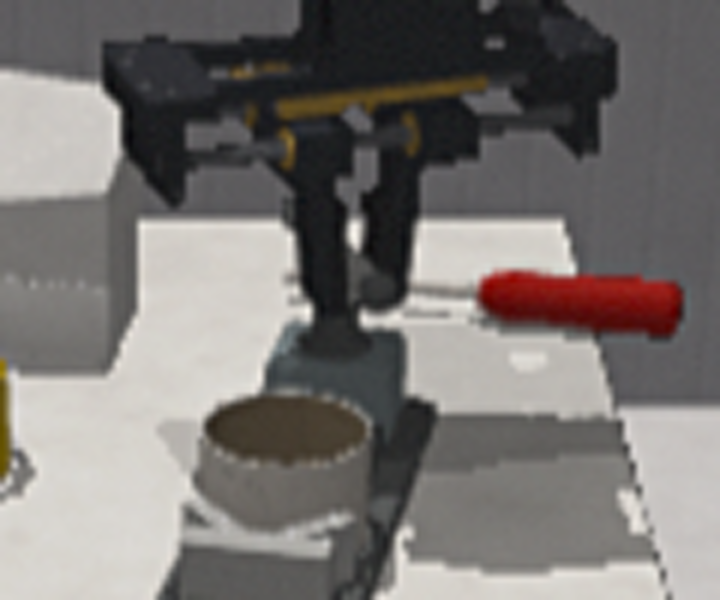

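jog_arm(plan="-0.0005 0.0017 0 5 0.004; -0.0012 0.0035 0 10 0.004; -0.0017 0.0052 0 15 0.004; -0.0022 0.0068 0 20 0.004")

```text
time: 10.22
tcp_pos: [459.8, 134.2, 82.0]
tcp_rot: [0.726, 0.688, -0.002, -0.001]
force: [-8.9, -3.4, 8.6]
grip_width: 11.1
```

```bash
cat > rd.py <<'E'
from h import *
import sys
tq()
s,d=imaging.get_image('side'); tq()
t,_=imaging.get_image('top'); tq()
np.savez('pics/%s.npz'%sys.argv[1],s=s,d=d,t=t)
a=cv2.resize(s[110:210,310:410,::-1],None,fx=5,fy=5,interpolation=cv2.INTER_CUBIC)
cv2.imwrite('pics/%s.png'%sys.argv[1],a)
E
python3 rd.py h1
```

```text
t 10.22 yaw -3.1 turned 70.2 deg  r 20.1 ang 88.9 T 0.413 Ftool [-3.9 -8.8 -8.6] Mz 0.235 w 11.13 q6 0.09
t 10.27 yaw -3.4 turned 70.5 deg  r 20.1 ang 87.7 T 0.263 Ftool [-3.7 -8.1 -7.6] Mz 0.100 w 11.00 q6 0.10
t 10.32 yaw -3.1 turned 70.1 deg  r 20.1 ang 87.7 T 0.162 Ftool [-2.9 -6.7 -8. ] Mz 0.027 w 10.94 q6 0.09
```

jog_arm(plan="-0.0003 0.0017 -0.0005 5 0.004; -0.0008 0.0035 -0.001 10 0.004; -0.0012 0.0052 -0.001 15 0.004; -0.0017 0.0068 -0.001 20 0.004")

```text
time: 10.65
tcp_pos: [466.0, 132.8, 82.1]
tcp_rot: [0.834, 0.551, -0.002, -0.002]
force: [-7.4, 2.2, -0.7]
grip_width: 11.2
```

```bash
python3 rd.py h2
```

```text
t 10.65 yaw -23.1 turned 90.2 deg  r 19.8 ang 70.5 T 0.444 Ftool [-0.8 -7.7  0.7] Mz 0.291 w 11.17 q6 0.44
t 10.70 yaw -23.4 turned 90.5 deg  r 19.8 ang 69.2 T 0.283 Ftool [-0.6 -6.2  1.4] Mz 0.159 w 10.80 q6 0.44
t 10.75 yaw -23.1 turned 90.1 deg  r 19.8 ang 69.2 T 0.132 Ftool [-1.3 -5.   2.4] Mz 0.031 w 11.34 q6 0.43
```

View pics/h2.png

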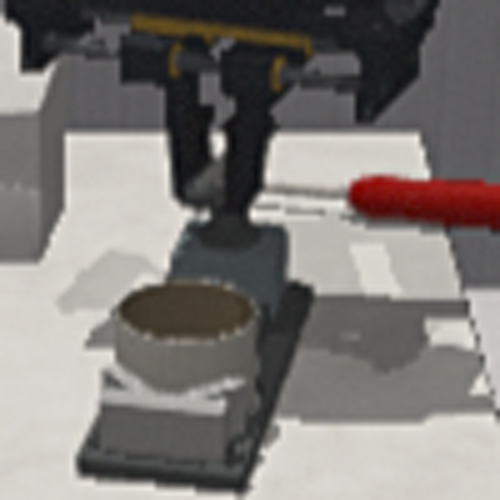

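jog_arm(plan="-0.0001 0.0017 0 5 0.004; -0.0003 0.0035 0 10 0.004; -0.0007 0.0052 0 15 0.004")

```text
time: 11.0
tcp_pos: [470.4, 130.3, 82.1]
tcp_rot: [0.899, 0.437, -0.003, -0.002]
force: [-7.4, 4.2, 0.1]
grip_width: 11.3
```

```bash
python3 rd.py h3
```

```text
t 11.00 yaw -38.1 turned 105.2 deg  r 19.6 ang 56.0 T 0.384 Ftool [-1.3 -8.4 -0.1] Mz 0.218 w 11.31 q6 0.69
t 11.05 yaw -38.5 turned 105.5 deg  r 19.6 ang 54.8 T 0.304 Ftool [-2.8 -8.1  0.9] Mz 0.142 w 11.00 q6 0.70
t 11.10 yaw -38.1 turned 105.1 deg  r 19.6 ang 54.8 T 0.154 Ftool [-2.5 -5.8  2. ] Mz 0.038 w 10.79 q6 0.69
```

jog_arm(plan="-0.0001 0.0017 0 5 0.004; -0.0003 0.0035 0 10 0.004; -0.0007 0.0052 0 15 0.004")

```text
time: 11.35
tcp_pos: [473.9, 126.9, 82.1]
tcp_rot: [0.949, 0.316, -0.003, -0.002]
force: [-7.6, 6.6, 0.0]
grip_width: 11.1
```

```bash
python3 rd.py h4
```

```text
t 11.35 yaw -53.1 turned 120.2 deg  r 19.3 ang 41.4 T 0.476 Ftool [-2.1 -9.8  0. ] Mz 0.284 w 11.11 q6 0.95
t 11.40 yaw -53.5 turned 120.5 deg  r 19.3 ang 40.3 T 0.324 Ftool [-4.7 -8.5  0.5] Mz 0.154 w 10.63 q6 0.95
t 11.45 yaw -53.1 turned 120.1 deg  r 19.3 ang 40.4 T 0.217 Ftool [-3.5 -7.3  0.6] Mz 0.072 w 10.87 q6 0.94
```

jog_arm(plan="-0.0001 0.0017 0 5 0.004; -0.0003 0.0035 0 10 0.004; -0.0007 0.0052 0 15 0.004")

```text
time: 11.7
tcp_pos: [476.3, 122.7, 82.1]
tcp_rot: [0.982, 0.19, -0.003, -0.002]
force: [-8.1, 9.6, 0.1]
grip_width: 10.8
```

```bash
python3 rd.py h5; python3 - <<'E'
import numpy as np,cv2
# cup motion between frames
ref=None
for k in ("h1","h2","h3","h4","h5"):
    g=cv2.cvtColor(np.load(f"pics/{k}.npz")["s"],cv2.COLOR_RGB2GRAY)
    p=g[160:200,328:366]
    if ref is None: ref=g[166:182,331:363]
    r=cv2.matchTemplate(g[158:192,322:372],ref,cv2.TM_CCOEFF_NORMED);_,v,_,loc=cv2.minMaxLoc(r)
    x,y=loc; f=lambda a,b,c:(a-c)/(2*(a-2*b+c))
    print(k,v,x+f(r[y,x-1],v,r[y,x+1]),y+f(r[y-1,x],v,r[y+1,x]))
E
```

```text
t 11.70 yaw -68.1 turned 135.2 deg  r 19.0 ang 26.9 T 0.568 Ftool [ -3.9 -12.   -0.1] Mz 0.335 w 10.79 q6 1.20
t 11.75 yaw -68.5 turned 135.5 deg  r 19.0 ang 25.9 T 0.385 Ftool [ -5.1 -10.    0.1] Mz 0.188 w 10.99 q6 1.20
t 11.80 yaw -68.1 turned 135.1 deg  r 19.0 ang 26.0 T 0.249 Ftool [-5.4 -8.4 -0.1] Mz 0.082 w 10.86 q6 1.20
h1 0.9999984502792358 8.97715 7.9758215
h2 0.9223718643188477 9.020126 8.074317
h3 0.896368145942688 8.90801 8.099417
h4 0.8349470496177673 8.705051 8.047777
h5 0.8686109781265259 8.4675045 8.871264
```

jog_arm(plan="-0.0001 0.0017 0 5 0.004; -0.0003 0.0035 0 10 0.004")

```text
time: 11.97
tcp_pos: [477.3, 119.7, 82.1]
tcp_rot: [0.995, 0.104, -0.003, -0.002]
force: [-7.7, 11.4, -0.5]
grip_width: 10.8
```

```bash
python3 rd.py h6
```

```text
t 11.97 yaw -78.1 turned 145.1 deg  r 18.8 ang 17.4 T 0.559 Ftool [ -5.2 -12.8   0.6] Mz 0.311 w 10.82 q6 1.36
t 12.02 yaw -78.4 turned 145.5 deg  r 18.8 ang 16.2 T 0.396 Ftool [ -6.6 -11.3  -0.4] Mz 0.175 w 11.19 q6 1.37
t 12.07 yaw -78.1 turned 145.1 deg  r 18.8 ang 16.3 T 0.340 Ftool [ -5.9 -10.2  -0.3] Mz 0.141 w 10.96 q6 1.36
```

View pics/h6.png

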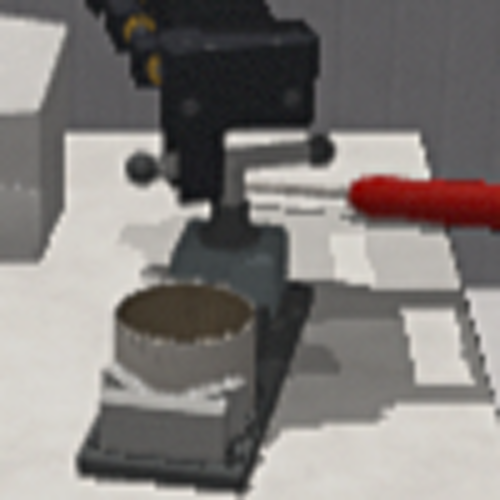

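```bash
python3 - <<'E'
from h import *
s=np.load('pics/h6.npz')['s'];t=np.load('pics/h6.npz')['t']
s0=np.load('pics/side0.npz')['im']
a=cv2.resize(s0[130:160,325:385,::-1],None,fx=10,fy=10,interpolation=cv2.INTER_CUBIC)
b=cv2.resize(s[130:160,325:385,::-1],None,fx=10,fy=10,interpolation=cv2.INTER_CUBIC)
cv2.imwrite('pics/b.png',np.vstack([a,b]))
cv2.imwrite('pics/bt.png',cv2.resize(t[180:270,340:440,::-1],None,fx=6,fy=6,interpolation=cv2.INTER_CUBIC))
E
```

```text
(no output)
```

View pics/b.png

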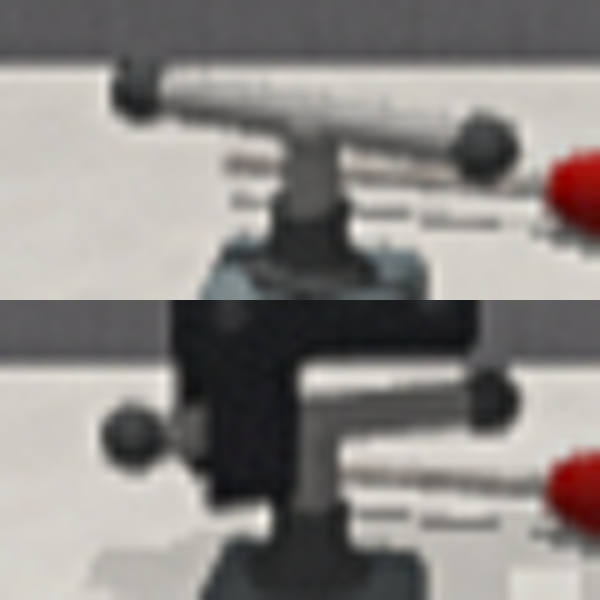

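View pics/bt.png

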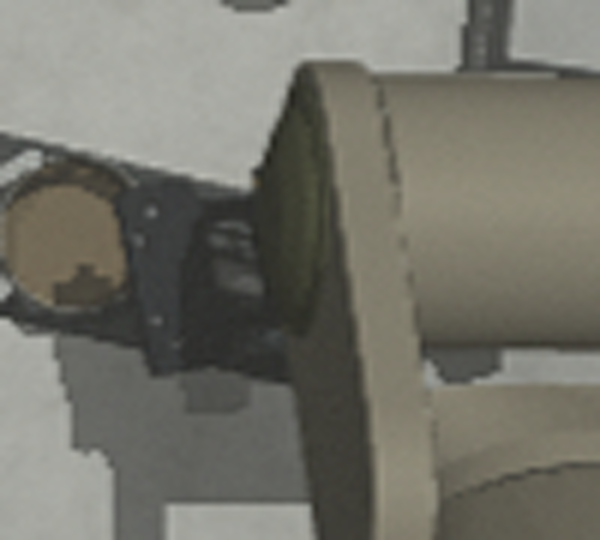

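```bash
python3 - <<'E'
from h import *
for p in ([(338.7,139),(373.7,144.8)],[(338.5,143.7),(374.2,140)]):
    c=cast('side',p,89);d=c[0]-c[1];print(c.round(1),np.hypot(*d[:2]),np.degrees(np.arctan2(d[1],d[0])),c.mean(0))
E
```

```text
[[500.6  98.9  89. ]
 [418.4 134.8  89. ]] 89.72310990464307 -23.614618429641983 [459.54110501 116.87843052  89.        ]
[[501.2 127.9  89. ]
 [415.2 105.6  89. ]] 88.83396137380842 14.5274714018399 [458.24432785 116.75603164  89.        ]
```

jog_arm(plan="0 0.0009 0 2.5 0.004; -0.0001 0.0017 0 5 0.004")

```text
time: 12.23
tcp_pos: [477.6, 118.2, 82.1]
tcp_rot: [0.998, 0.061, -0.003, -0.002]
force: [-7.0, 11.7, -0.2]
grip_width: 10.8
```

```bash
python3 rd.py h7
```

```text
t 12.23 yaw -83.0 turned 150.0 deg  r 18.7 ang 12.6 T 0.594 Ftool [ -5.5 -12.5   0.2] Mz 0.353 w 10.76 q6 1.45
t 12.28 yaw -83.2 turned 150.2 deg  r 18.7 ang 12.1 T 0.535 Ftool [ -6.5 -11.7   0.1] Mz 0.306 w 10.65 q6 1.45
t 12.33 yaw -83.0 turned 150.0 deg  r 18.7 ang 12.1 T 0.497 Ftool [ -7.1 -11.2   0.2] Mz 0.277 w 10.74 q6 1.45
```

jog_arm(plan="0 0.0005 0 1.2 0.004; 0 0.0009 0 2.5 0.004")

```text
time: 12.5
tcp_pos: [477.8, 117.4, 82.1]
tcp_rot: [0.999, 0.04, -0.003, -0.002]
force: [-7.9, 13.4, 0.3]
grip_width: 10.7
```

```bash
python3 rd.py h8
```

```text
t 12.50 yaw -85.4 turned 152.5 deg  r 18.6 ang 10.1 T 0.666 Ftool [ -6.8 -14.   -0.2] Mz 0.395 w 10.73 q6 1.49
t 12.55 yaw -85.5 turned 152.6 deg  r 18.6 ang 9.9 T 0.526 Ftool [ -7.4 -12.5   0.4] Mz 0.280 w 11.12 q6 1.49
t 12.60 yaw -85.4 turned 152.5 deg  r 18.7 ang 9.9 T 0.504 Ftool [ -7.1 -12.4   0.7] Mz 0.261 w 11.11 q6 1.49
```

jog_arm(plan="0 0 0 0 0.04; 0 0 0 0 0.04; 0 0 0 0 0.04; 0 0 0 0 0.04; 0 0 -0.015 0 0.04; 0 0 -0.04 0 0.04; 0 0 -0.07 0 0.04; 0 0 -0.1 0 0.04; 0 0 -0.13 0 0.04; 0 0 -0.16 0 0.04; 0 0 -0.16 0 0.04; 0 0 -0.16 0 0.04")

```text
time: 13.6
tcp_pos: [481.0, 115.4, 244.1]
tcp_rot: [0.999, 0.04, 0.002, 0.0]
force: [0.1, 0.9, 0.2]
grip_width: 40.0
```

```bash
python3 -c "
from h import *
go(330,-60,242,-85)"; python3 rd.py k1
```

```text
t 13.60 pos [481.  115.4 244.1] yaw -85.43 q6 1.49 F [0.11 0.86 0.2 ] M [0.012 0.139 0.019] w 40.0
shift [-0.1645  0.1628  0.0016] turn -0.43
t 13.60 yaw -85.4 turned 152.5 deg  r 21.6 ang 3.3 T 0.038 Ftool [ 0.2 -0.8 -0.2] Mz 0.019 w 39.99 q6 1.49
t 13.65 yaw -85.4 turned 152.5 deg  r 21.0 ang 3.4 T 0.026 Ftool [ 1.4 -0.   0.3] Mz 0.025 w 39.47 q6 1.49
t 13.70 yaw -85.4 turned 152.5 deg  r 20.8 ang 3.5 T -0.027 Ftool [-0.1  0.6  1.2] Mz -0.015 w 40.13 q6 1.49
```

View pics/k1.png

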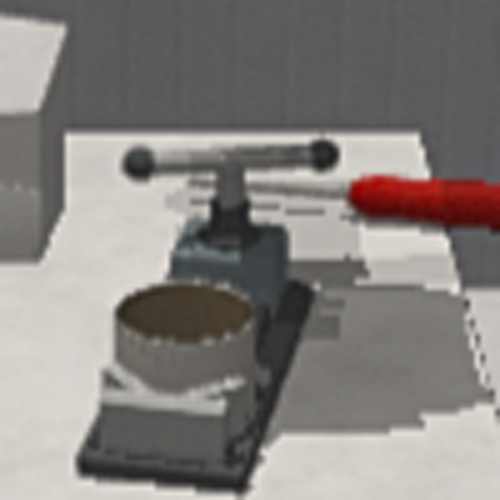

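jog_arm(plan="-0.04 0.04 0 0 0.04; -0.08 0.08 0 0 0.04; -0.12 0.12 0 0 0.04; -0.15 0.16 0 0 0.04; -0.15 0.2 0 0 0.04; -0.15 0.2 0 0 0.04; -0.15 0.2 0 0 0.04")

```text
time: 14.28
tcp_pos: [345.1, -100.7, 242.0]
tcp_rot: [0.999, 0.036, -0.001, 0.0]
force: [1.0, 0.7, 0.1]
grip_width: 40.3
```

```bash
python3 - <<'E'
from h import *
c=cast('side',[(337.6,142.6),(374.6,141)],89);d=c[0]-c[1];print(np.degrees(np.arctan2(d[1],d[0])),np.hypot(*d[:2]))
s,ds=imaging.get_image('side');t,dt=imaging.get_image('top');np.savez('pics/k2.npz',s=s,t=t,d=dt)
cv2.imwrite('pics/k2.png',cv2.resize(t[180:270,310:430,::-1],None,fx=6,fy=6,interpolation=cv2.INTER_CUBIC))
cv2.imwrite('pics/k2f.png',t[:,:,::-1])
E
```

```text
6.051596863221795 89.13818322219066
```

View pics/k2.png

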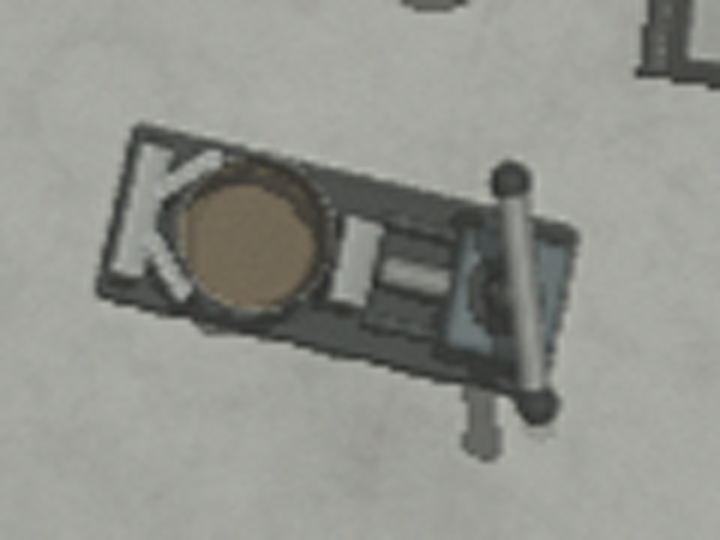

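View pics/k2f.png

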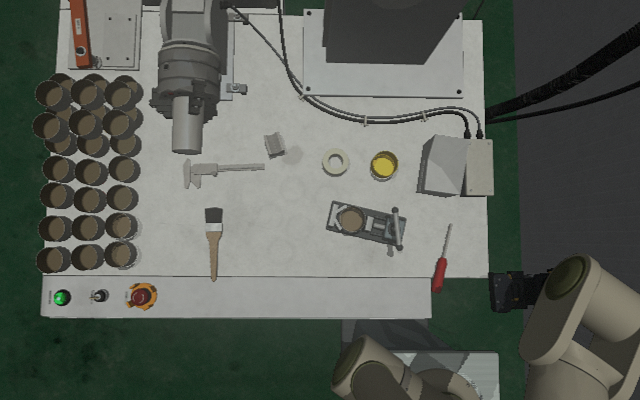

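```bash
python3 - <<'E'
from h import *
f=np.load('pics/k2.npz');P=cloud('top',f['d']);x,y,z=np.moveaxis(P,-1,0)
c=cast('top',[(395,210),(399.7,247.5)],89);d=c[0]-c[1];a=np.degrees(np.arctan2(d[1],d[0]));print('bar ang',a,'turned',(-22.9-a)%180,c.mean(0))
m=(z>53)&(z<64)&(abs(x-482)<45)&(abs(y-216)<42);v,u=np.nonzero(m);g=cast('top',np.c_[u,v],59)
(cx,cy),r=cv2.minEnclosingCircle(g[:,:2].astype(np.float32));print('rim',len(u),cx,cy,r)
dv=np.array([.215,.977]);n=np.array([480.9,211.3]);print('disp along -x',(np.array([cx,cy])-n)@dv,'lat',(np.array([cx,cy])-n)@[.977,-.215])
E
```

```text
bar ang 6.839732291097738 turned 150.26026770890226 [458.62512352 113.6289352   89.        ]
rim 52 482.99871826171875 217.3240966796875 32.106422424316406
disp along -x 6.336766882324212 lat 0.7552669555664309
```

Two independent checks agree at about 45–50 N: the torque excess over free running (0.18–0.25 N m), and the geometry (handle about 2.8 rad, cup pushed 6.3 mm, so pad compressed about 2.3 mm). I'll hand in.

```bash
python3 -c "
from h import *
o=env.get_obs();print(o['time'],o['force'],o['qd'].round(3))
print(env.hand_in())"
```

```text
14.3833 [ 0.52176932  0.22559111 -0.60889272] [ 0.083 -0.002 -0.003  0.008  0.005  0.026]
the job is handed in; nothing more can be done
None
```

I set the lone steel cup upright in the clamp's nest and let go of it. Then I turned the T-handle about 150° clockwise until it was clearly stiffer, let go of the handle, moved the arm clear and handed in at 14.4 s.

**Torque check:** the last end-of-motion readings were 0.59 and 0.67 N m, against about 0.41 free-running. That excess of 0.18–0.25 N m means roughly 40–56 N of grip. The single readings were noisy, and the last turns were slower than the free-running ones, so they are not an exact like-for-like comparison.

**Geometry check:** the last top picture gives the handle at about 2.8 rad and the cup about 6.3 mm toward the vee from the nest. From these I work out about 46 N, but an error of 1.5 mm in the cup position would shift that by 30 N.

**Scene:** the last pictures showed the cup upright against the vee and the arm well clear. By eye, the tape roll, V block and brush were where they started. `hand_in` gave no verdict.

**Disagreement:** the tool turned 152.5° but the picture shows about 150° at the bar, so the grip lagged slightly on the bar.

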